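# Set out the slide blood-grouping station

### The job

Get the reagent station ready for slide blood grouping: stand each of the three antiserum dropper bottles that stand round the analyser in the cup of its cap's colour, stand the carton of slides in its pocket, and lay the marker across both saddles of its cradle. Everything must sit fully down in its place; set things down rather than dropping them, and do not tip the bottles over.

Things in the scene. Friction and masses are not known exactly. Their poses are not given: they have to be found in the camera images.
- red_dropper_centre (a point): Red-capped dropper bottle for antiserum: white round bottle 27 mm across and 44 mm high with a slim red cap 18 mm across from 38 to 62 mm height; 62 mm tall, 20 g, upright on the worktop in front of or just right of the analyser (not the squat wide-lidded vials, nor the ones far back by the tube rack). The point is at its centre, half-way up (31 mm above its underside); z up. Grip it round the cap.
- blue_dropper_centre (a point): Blue-capped dropper bottle for antiserum: white round bottle 27 mm across and 44 mm high with a slim blue cap 18 mm across from 38 to 62 mm height; 62 mm tall, 20 g, upright on the worktop in front of or just right of the analyser (not the squat wide-lidded vials, nor the ones far back by the tube rack). The point is at its centre, half-way up (31 mm above its underside); z up. Grip it round the cap.
- yellow_dropper_centre (a point): Yellow-capped dropper bottle for antiserum: white round bottle 27 mm across and 44 mm high with a slim yellow cap 18 mm across from 38 to 62 mm height; 62 mm tall, 20 g, upright on the worktop in front of or just right of the analyser (not the squat wide-lidded vials, nor the ones far back by the tube rack). The point is at its centre, half-way up (31 mm above its underside); z up. Grip it round the cap.
- slide_box_centre (a point): White and orange carton of glass slides, 33 (x) x 82 (y) x 56 (z) mm, 160 g, standing on its 33 x 82 mm base on the worktop. The point is at its centre, half-way up; y runs along its length, x is the 33 mm side to grip across, near the top.
- marker_centre (a point): Marker pen, white barrel with black cap, 19 mm thick, 135 mm long, 12 g, lying on the worktop between the analyser and the station. The point is at its centre, half-way up (9.5 mm above what it lies on); y runs along its length, z is up.
- red_well_seat (a point): Red flared cup with a red front tab on a white carrier plate (114 x 59 mm), one of five such fixed plates set 64 mm apart in a row, in changing order, on an aluminium base. Bore 33 mm, widening over its upper 12 mm to a 44 mm mouth 18 mm above the floor. The point is the middle of the cup's floor, 22 mm above the worktop, where the bottle's underside stands; x to the carrier's back, y along the row.
- blue_well_seat (a point): Blue flared cup with a blue front tab on a white carrier plate (114 x 59 mm), one of five such fixed plates set 64 mm apart in a row, in changing order, on an aluminium base. Bore 33 mm, widening over its upper 12 mm to a 44 mm mouth 18 mm above the floor. The point is the middle of the cup's floor, 22 mm above the worktop, where the bottle's underside stands; x to the carrier's back, y along the row.
- yellow_well_seat (a point): Yellow flared cup with a yellow front tab on a white carrier plate (114 x 59 mm), one of five such fixed plates set 64 mm apart in a row, in changing order, on an aluminium base. Bore 33 mm, widening over its upper 12 mm to a 44 mm mouth 18 mm above the floor. The point is the middle of the cup's floor, 22 mm above the worktop, where the bottle's underside stands; x to the carrier's back, y along the row.
- slide_pocket_seat (a point): Low grey pocket with a dark floor for the slide carton, on a carrier plate in the same row, fixed: inside 41 mm (y) x 90 mm (x) at the bottom, walls leaning outward to 50 x 99 mm at the rim, 16 mm above the floor. The point is the middle of its floor, 21 mm above the worktop, where the carton's base stands; x is the pocket's long direction, to the carrier's back, y along the row.
- marker_cradle_seat (a point): Marker cradle on a carrier plate in the same row, fixed: two black saddles 37 mm before and behind its centre, 61 mm between them free for fingers; 24 mm wide at the floor, 36 mm at the rim 13 mm higher. The point is midway between them at floor height, 34 mm above the worktop, where the marker's underside lies (the plate is 16 mm lower); x is the direction the marker lies in, y along the row.
Things that resemble listed ones, but are neither listed nor needed, are in the scene too. Leave any orange look-alike of the part that bears blue_dropper_centre alone.

How it is judged:
By the outcome, as a careful person would: the job done as asked, in the order asked, and still so for the second after the job is handed in, with the robot touching nothing.
It also fails if it takes over 118 s, if anything falls off the work surface, if the arm or the gripper's body presses on something with over 40 N, if the wrist force passes 120 N, or if a joint passes its speed limit or range.

### The arm

A 7-joint arm with a two-finger parallel gripper is mounted at the origin on a cart in front of the work surface, level with it; the furniture and walls round the work are solid. World frame = base frame: x ahead of the robot, y to its left, z up, the work surface at z = 0. Lengths are in m, angles in rad, forces in N, time in s.
With the tool pointing down it reaches from about 0.425 to 0.875 m from the base axis. Payload 8.4 kg.
Tool frame: the origin (TCP) lies midway between the tips of the shut fingers; the grasp point (between the pads) lies 19 mm behind it; z points along the fingers, y is the direction in which the jaws open and shut (so a half turn about z gives the same grasp; the last joint's range is limited). The gripper opens to 85 mm and grips with 20 to 120 N. Pads are 22 mm wide; open, the fingers measure 114 mm over their backs; the gripper's body (76 mm by 85 mm) begins 54 mm behind the grasp point. The pads swing forward as they close: fully open they stand 13 mm farther back than shut.
Start: joints at [1.056, 0.333, 0.04, 1.465, -0.013, 1.343, -0.059], TCP at [0.263, -0.595, 0.231] pointing down, gripper open.
Joint ranges: [-2.58, 2.58], [-0.38, 2.09], [-1.3, 1.39], [0.25, 2.4], [-1.5, 4.64], [0.08, 2.09], [-2.65, 2.65]. Speed limits (rad/s): [2.22, 2.22, 2.79, 2.79, 3.14, 3.14, 3.14].

### API

Orientations are given as a rotation vector (axis times angle).
In Python, from workcell import * gives the robot as it stands. Calls block until the motion is done:
- goto(position, orientation): joint-space move of the TCP to a pose.
- movel(position, orientation=None, max_speed=0.15, max_force=None): straight line of the TCP; orientation=None keeps the orientation; max_speed is the mean speed in m/s. With max_force (N) it stops when the force on the tool has changed by that much, and returns True; else False.
- move_joints(angles): joint-space move.
- set_gripper(opening, grasp_force=None): opening from 0.0 (shut) to 1.0 (fully open); grasp_force is the grip in N (None keeps the last); returns when the fingers have stopped.
- pause(seconds).
- ik(position, orientation): joint angles nearest the present ones, or None.
- snapshot(name): name is "scene" or "top" or "wrist"; returns a dict with "img" (420x560x3 uint8, red, green, blue), "fx", "fy", "cx", "cy" (pixels), "R" (3x3) and "t" (3): a world point X has camera coordinates R X + t; the wrist camera has in their place "tool_from_camera" (4x4, takes a point from camera to tool coordinates, whose origin is the TCP and whose axes are the flange's). Camera axes: x right, y down, z forward; pixel columns grow to the right and rows downward; lengths in m; the calibration is good to about 2 mm. A picture is of the moment at which its call begins: read the wrist's pose just before it. There is no depth.
A pose or a line that the arm cannot do raises Unreachable and nothing moves.
- hand_in(): hands the job in, once; it reports no verdict.
Readings, each from a call of its own:
- read_t(): time.
- read_joints(): joint angles.
- read_joint_velocities(): joint speeds.
- read_tau(): joint torques, N m.
- read_tool_pos(): TCP position.
- read_eef_rot(): TCP orientation.
- read_contact_force(): force on the tool from outside, world axes, zero at the start.
- read_moment(): the same for the moment, N m.
- read_opening(): opening from 0.0 (shut) to 1.0 (fully open).
Only numpy, scipy, OpenCV 4.12 (cv2) and the standard library are available. Lean on these libraries where they do the work, as an engineer would, in place of code of your own. Each camera call takes 0.05 s, during which the arm holds its last target. There are 200 camera calls.

## Working session

There is one attempt and no reset: what is moved stays moved. The work goes in short steps, each a Python script; the robot and the scene stay as the last script left them, time stands still between calls to the robot, and variables do not carry over. Pictures are saved under pics/ and viewed, about 12 in all and at most 16, crops included, and the job is handed in when it is done.

```bash
ls; mkdir -p pics; python3 - <<'E'
from workcell import *
import cv2,numpy as np
for n in("scene","top"):
    s=snapshot(n); cv2.imwrite(f"pics/{n}0.png",cv2.resize(s["img"][:,:,::-1],(800,600),interpolation=cv2.INTER_CUBIC))
    print(n,s["fx"],s["fy"],s["cx"],s["cy"],np.round(s["R"],3).tolist(),s["t"])
    np.savez(n+"0.npz",**s)
s=snapshot("wrist");print(s["tool_from_camera"],s["fx"])
print(read_t(),read_eef_rot(),read_tool_pos(),read_joints())
E
```

```text
pics
scene 401.21150085610486 401.21150085610486 278.26031818268075 207.77579348546837 [[-0.802, -0.597, 0.013], [-0.266, 0.336, -0.903], [0.535, -0.728, -0.428]] [0.51141513 0.1557783  1.22834994]
top 461.29396698212594 461.29396698212594 287.0217997198815 216.77964966933675 [[-0.007, -1.0, 0.004], [-0.984, 0.006, -0.178], [0.178, -0.006, -0.984]] [0.12208216 0.53116271 1.74595725]
[[ 6.57302951e-04 -9.60787810e-01 -2.77283884e-01  7.08156933e-02]
 [ 9.99999631e-01  4.78253563e-04  7.13357416e-04 -6.38187912e-04]
 [-5.52773104e-04 -2.77284251e-01  9.60787770e-01 -1.43061487e-01]
 [ 0.00000000e+00  0.00000000e+00  0.00000000e+00  1.00000000e+00]] 369.4076562120737
0.15 [-3.07278026e+00 -6.48116115e-01  4.71358126e-04] [ 0.26238664 -0.59429854  0.23064782] [ 1.05582332  0.33372912  0.03986343  1.46604815 -0.01343241  1.34332285
 -0.05851152]
```

View pics/scene0.png

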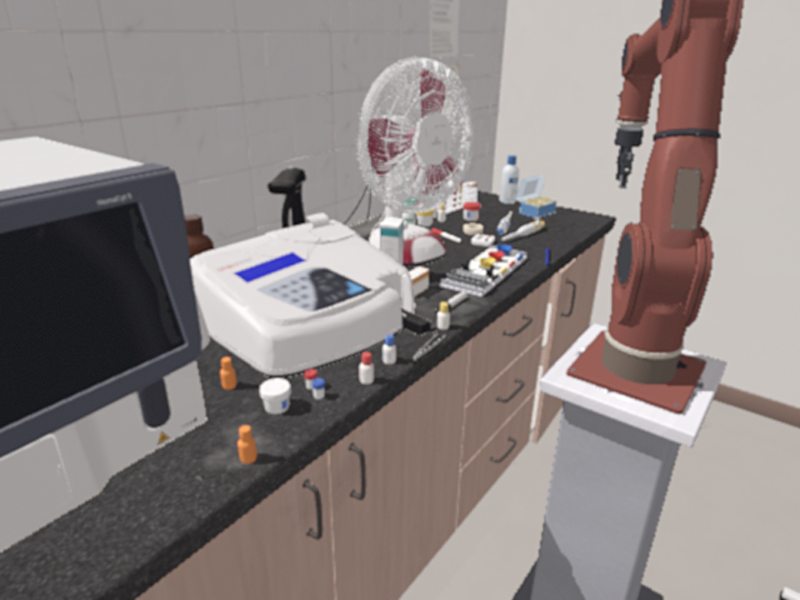

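View pics/top0.png

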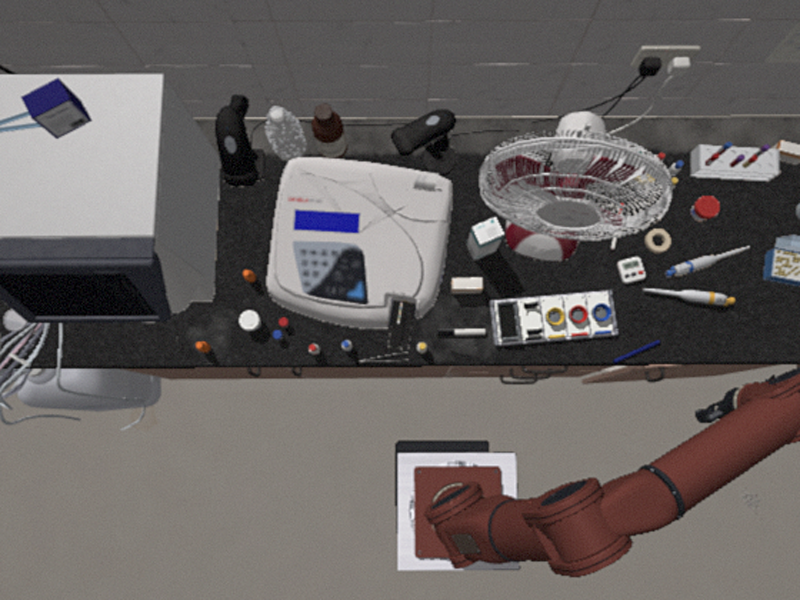

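```bash
cat > h.py <<'E'
from workcell import *
import numpy as np, cv2
from scipy.spatial.transform import Rotation as Ro
def down(yaw):  # tool x along yaw, tool z down; jaws open along yaw-90deg
    c,s=np.cos(yaw),np.sin(yaw)
    return Ro.from_matrix(np.array([[c,s,0],[s,-c,0],[0,0,-1.]])).as_rotvec()
def ray(s,u,v):
    d=s["R"].T@np.array([(u-s["cx"])/s["fx"],(v-s["cy"])/s["fy"],1.]); o=-s["R"].T@s["t"]
    return o,d/np.linalg.norm(d)
def onz(s,u,v,z):
    o,d=ray(s,u,v); return o+d*(z-o[2])/d[2]
def proj(s,X):
    c=s["R"]@X+s["t"]; return s["fx"]*c[0]/c[2]+s["cx"],s["fy"]*c[1]/c[2]+s["cy"]
def tri(rays):
    A=sum(np.eye(3)-np.outer(d,d) for o,d in rays); b=sum((np.eye(3)-np.outer(d,d))@o for o,d in rays)
    X=np.linalg.solve(A,b); return X,[round(1e3*np.linalg.norm(np.cross(X-o,d)),1) for o,d in rays]
def load(f): return dict(np.load(f))
def wshot(f):
    p,r=read_tool_pos(),read_eef_rot(); s=snapshot("wrist")
    T=np.eye(4);T[:3,:3]=Ro.from_rotvec(r).as_matrix();T[:3,3]=p
    M=np.linalg.inv(T@s["tool_from_camera"]); s["R"],s["t"]=M[:3,:3],M[:3,3]
    np.savez(f+".npz",**s); return s
E
cat > a.py <<'E'
from h import *
s=load("top0.npz"); k=0.7
for n,u,v,z in [("red",314,349,.06),("blue",347,345,.06),("yel",422,347,.06),("box",467,285,.056),("marker",462,332,.01),("pocket",508,321,.021),("cradle",532,318,.03),("cy",556,316,.04),("cr",578,314,.04),("cb",602,312,.04),("analyserR",440,300,.1),("device",398,315,.05),("edge",400,365,0)]:
    print(n,np.round(onz(s,u*k,v*k,z),3))
for p in [(.5,.2,.25),(.5,.1,.25),(.5,-.1,.25),(.5,-.2,.25),(.5,-.3,.25)]:
    for y in (0,np.pi):
        q=ik(p,down(y)); print(p,round(y,1),None if q is None else np.round(q,2))
E
python3 a.py
```

```text
red [0.425 0.376 0.06 ]
blue [0.435 0.288 0.06 ]
yel [0.428 0.087 0.06 ]
box [ 0.598 -0.037  0.056]
marker [ 0.475 -0.025  0.01 ]
pocket [ 0.503 -0.151  0.021]
cradle [ 0.51  -0.216  0.03 ]
cy [ 0.513 -0.28   0.04 ]
cr [ 0.518 -0.34   0.04 ]
cb [ 0.524 -0.406  0.04 ]
analyserR [0.548 0.039 0.1  ]
device [0.517 0.151 0.05 ]
edge [0.386 0.147 0.   ]
(0.5, 0.2, 0.25) 0 [ 0.44  0.22 -1.02  1.67  0.19  1.36 -2.18]
(0.5, 0.2, 0.25) 3.1 [ 0.43  0.22 -1.01  1.67  0.19  1.36  0.96]
(0.5, 0.1, 0.25) 0 [ 0.47  0.1  -0.8   1.74  0.07  1.34 -1.91]
(0.5, 0.1, 0.25) 3.1 [ 0.51  0.1  -0.83  1.74  0.08  1.34  1.23]
(0.5, -0.1, 0.25) 0 [ 0.48  0.06 -0.38  1.76  0.02  1.33 -1.48]
(0.5, -0.1, 0.25) 3.1 [ 0.65  0.07 -0.56  1.75  0.04  1.33  1.65]
(0.5, -0.2, 0.25) 0 [ 0.52  0.11 -0.24  1.7   0.03  1.34 -1.3 ]
(0.5, -0.2, 0.25) 3.1 [ 0.76  0.13 -0.5   1.69  0.06  1.34  1.82]
(0.5, -0.3, 0.25) 0 [ 0.58  0.2  -0.13  1.6   0.03  1.35 -1.13]
(0.5, -0.3, 0.25) 3.1 [ 0.87  0.22 -0.47  1.59  0.1   1.36  1.95]
```

```bash
cat > look.py <<'E'
from h import *
move_joints([0.5,0.15,0,1.7,0,1.34,-1.05])
for i,(p) in enumerate([(.5,-.28,.3),(.5,-.10,.3),(.48,.1,.3),(.46,.28,.3)]):
    goto(p,down(0)); s=wshot(f"w{i}"); print(i,read_t(),np.round(read_joints(),2),np.round(read_tool_pos(),4))
    cv2.imwrite(f"pics/w{i}.png",cv2.resize(s["img"][:,:,::-1],(800,600),interpolation=cv2.INTER_CUBIC))
E
python3 look.py
```

```text
0 1.975 [ 0.45  0.15 -0.02  1.55  0.    1.44 -1.14] [ 0.4993 -0.2812  0.2995]
1 2.775 [ 0.27  0.03 -0.16  1.69  0.    1.43 -1.46] [ 0.4995 -0.1015  0.2994]
2 3.6417 [ 0.07 -0.   -0.35  1.72 -0.    1.43 -1.86] [0.4806 0.098  0.2998]
3 4.4417 [-0.13  0.11 -0.54  1.61  0.06  1.44 -2.25] [0.461  0.2783 0.2998]
```

View pics/w0.png

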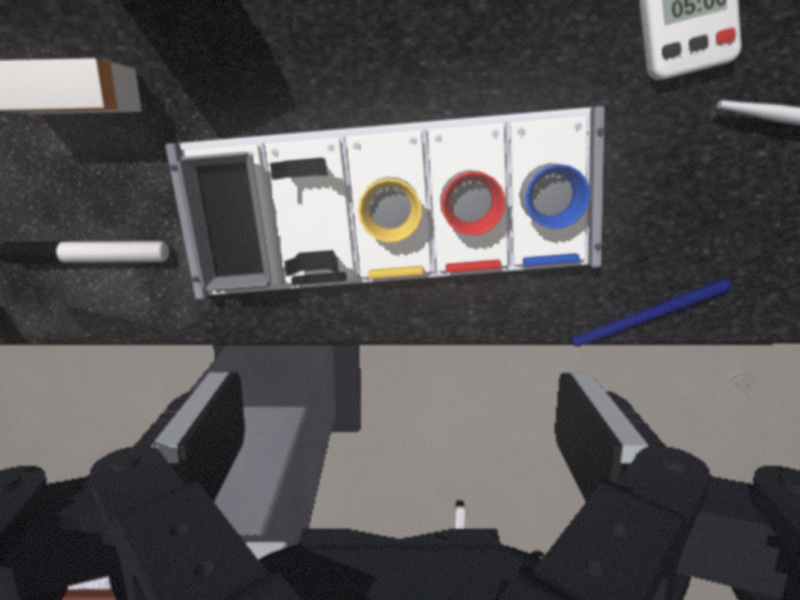

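View pics/w1.png

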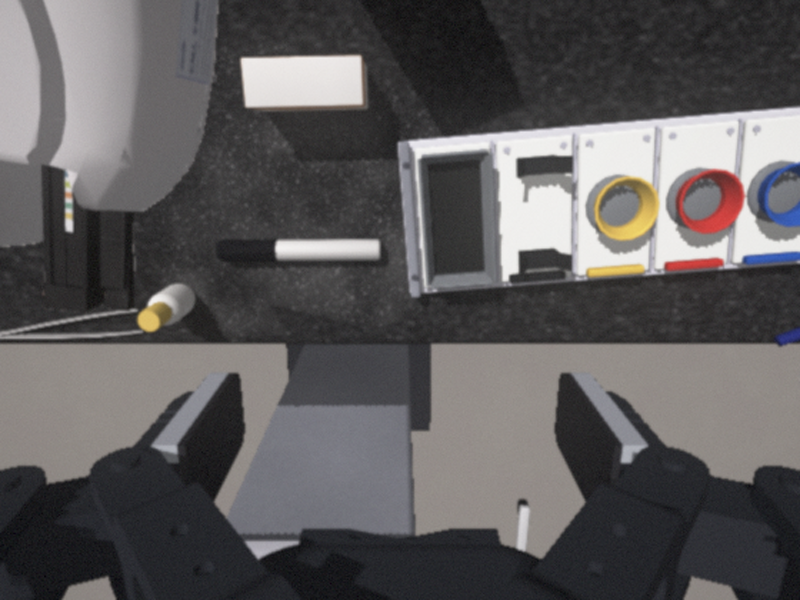

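View pics/w2.png

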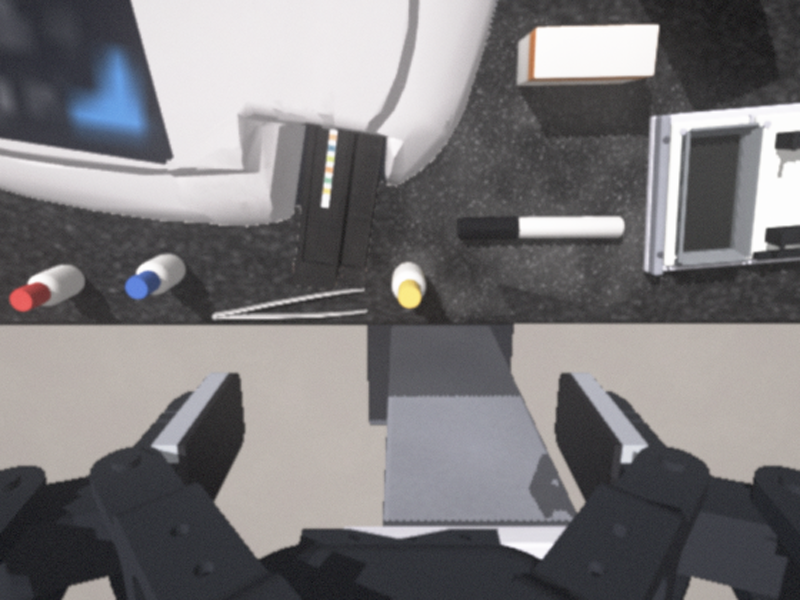

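View pics/w3.png

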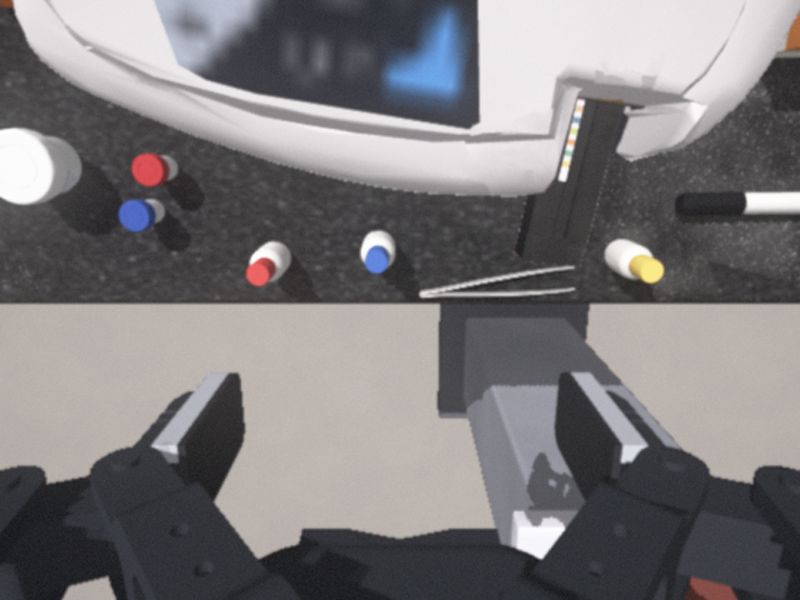

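```bash
cat > b.py <<'E'
from h import *
S=[load(f"w{i}.npz") for i in range(4)]
def crop(i,x,y,w,h,W,H):
    M=np.float32([[W/w,0,-x*W/w],[0,H/h,-y*H/h]])
    c=cv2.warpAffine(S[i]["img"],M,(W,H),flags=cv2.INTER_CUBIC)[:,:,::-1].copy(); return c
a=np.hstack([crop(0,112,91,140,126,400,360),crop(1,273,91,140,126,400,360)])
b=np.hstack([crop(2,0,170,50,60,200,240),crop(3,160,155,50,60,200,240),crop(2,80,165,50,60,200,240),crop(1,90,180,50,60,200,240)])
cv2.imwrite("pics/c1.png",np.vstack([a,b]))
H=[cv2.cvtColor(s["img"],cv2.COLOR_RGB2HSV) for s in S]
def blobs(i,lo,hi):
    m=cv2.inRange(H[i],(lo,110,80),(hi,255,255))
    n,l,st,ce=cv2.connectedComponentsWithStats(m)
    for k in range(1,n):
        if st[k,4]>60:
            c=cv2.findContours((l==k).astype(np.uint8),0,1)[0][0]; e=cv2.fitEllipse(cv2.convexHull(c)) if len(c)>5 else None
            print(i,lo,st[k].tolist(),np.round(ce[k],1),None if e is None else np.round(e[0]+e[1],1))
for i in range(4):
    for lo,hi in((0,7),(172,180),(18,32),(105,125)): blobs(i,lo,hi)
E
python3 b.py
```

```text
0 0 [502, 20, 12, 11, 102] [507.6  24.9] [507.6  25.    9.   15.4]
0 0 [309, 120, 45, 45, 758] [333.1 145.2] [330.9 142.1  43.7  44.3]
0 0 [312, 182, 39, 8, 206] [330.9 185.9] [332.1 185.6   6.5  44.4]
0 0 [45, 414, 35, 6, 180] [ 61.9 416.5] [ 61.8 417.1  11.8  34. ]
0 18 [251, 125, 44, 44, 685] [274.3 150.6] [272.7 146.9  42.9  43.9]
0 18 [258, 187, 38, 8, 207] [276.6 190.4] [276.4 190.4   6.5  43. ]
0 105 [368, 116, 45, 44, 772] [393.9 140. ] [390.  137.2  42.6  45.6]
0 105 [367, 178, 38, 8, 204] [385.6 181.5] [385.4 181.6   6.5  45.1]
0 105 [400, 196, 112, 46, 909] [456.9 218. ] [455.9 218.4  10.8 131. ]
1 0 [474, 119, 47, 45, 985] [500.5 141.6] [496.9 140.4  42.4  48.5]
1 0 [466, 181, 40, 9, 226] [485.3 184.7] [484.3 184.9   6.8  48.7]
1 18 [416, 124, 45, 44, 871] [441.8 147.4] [438.1 145.5  41.9  46.6]
1 18 [411, 186, 40, 8, 222] [430.  189.2] [429.8 189.3   6.4  46.3]
1 18 [96, 213, 23, 20, 325] [106.8 221.9] [107.  221.9  17.6  24.1]
1 105 [531, 114, 29, 45, 469] [545.3 139.4] [556.8 136.1  43.2  51.8]
1 105 [521, 177, 39, 8, 219] [540.  180.4] [540.3 180.4   6.1  49.9]
1 105 [544, 230, 16, 11, 118] [552.  235.3] [552.8 234.9   8.7  19.5]
2 0 [6, 198, 29, 20, 369] [ 19.1 207.5] [ 19.6 207.4  17.7  29. ]
2 18 [279, 196, 16, 20, 243] [286.4 206.1] [286.2 206.   15.8  19.5]
2 105 [49, 36, 52, 58, 1681] [77.9 70.6] [71.6 64.7 51.1 71.9]
2 105 [87, 190, 24, 19, 313] [ 98.4 199.2] [ 98.5 199.   17.2  23.9]
3 0 [172, 181, 20, 19, 273] [181.4 190.2] [181.5 190.1  17.1  20.8]
3 0 [483, 405, 33, 15, 313] [497.8 413.2] [499.  413.8  13.9  35.1]
3 172 [92, 107, 26, 24, 480] [104.2 118.5] [104.2 118.5  23.2  26.3]
3 18 [441, 179, 24, 19, 329] [452.6 187.8] [452.4 187.8  17.6  24. ]
3 105 [270, 7, 52, 61, 1916] [301.5  43.5] [299.2  38.8  59.6  64.5]
3 105 [82, 140, 26, 22, 443] [ 94.8 150.4] [ 94.6 150.5  21.9  25.3]
3 105 [256, 173, 15, 18, 227] [263.3 181.8] [263.4 181.9  14.9  19.1]
```

View pics/c1.png

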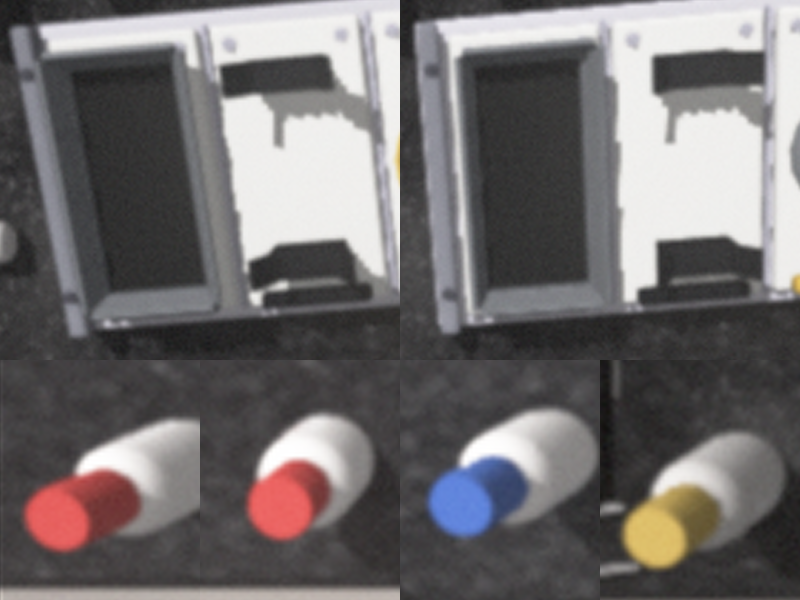

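```bash
cat > c.py <<'E'
from h import *
S=[load(f"w{i}.npz") for i in range(4)]; k=.7
P={"red":{2:(14.5,209.5),3:(180.2,191.2)},"blue":{2:(95.2,200.2),3:(263.9,183.5)},"yel":{1:(103.8,223.2),2:(286.5,208),3:(456.5,189.5)},
"cr":{0:(330.9,142.1),1:(496.9,140.4)},"cy":{0:(272.7,146.9),1:(438.1,145.5)},"cb":{0:(390,137.2),1:(556.8-3,136.1)},
"mL":{1:(217*k,250*k),2:(458*k,228*k)},"mR":{1:(381*k,250*k),2:(624*k,227*k)},
"bxL0":{1:(241*k,58*k),2:(537*k,28*k)},"bxR0":{1:(361*k,55*k),2:(658*k,24*k)},"bxR1":{1:(366*k,107*k),2:(655*k,78*k)},"bxL1":{1:(246*k,109*k),2:(531*k,80*k)},
"bR0":{0:(604*k,107*k)}}
X={}
for n,d in P.items():
    if len(d)>1: X[n],e=tri([ray(S[i],*uv) for i,uv in d.items()]); print(n,np.round(X[n],4),e)
print("at nominal z:")
for n,z in(("red",.062),("blue",.062),("yel",.062),("cr",.04),("cy",.04),("cb",.04),("mL",.0095),("mR",.0095),("bxL0",.056),("bxR0",.056),("bxR1",.056),("bxL1",.056)):
    print(n,[np.round(onz(S[i],*uv,z)[:2],4).tolist() for i,uv in P[n].items()])
E
python3 c.py
```

```text
red [0.4314 0.3848 0.0621] [np.float64(0.2), np.float64(0.2)]
blue [0.4411 0.2957 0.0635] [np.float64(0.8), np.float64(0.8)]
yel [0.4333 0.0911 0.0624] [np.float64(0.8), np.float64(0.7), np.float64(0.2)]
cr [ 0.5205 -0.3371  0.0385] [np.float64(0.3), np.float64(0.3)]
cy [ 0.5153 -0.2735  0.0391] [np.float64(0.2), np.float64(0.2)]
cb [ 0.5247 -0.4034  0.0313] [np.float64(0.0), np.float64(0.0)]
mL [0.477  0.0505 0.0136] [np.float64(0.2), np.float64(0.2)]
mR [ 0.4774 -0.0855  0.0142] [np.float64(0.1), np.float64(0.1)]
bxL0 [0.619  0.0065 0.0563] [np.float64(0.1), np.float64(0.1)]
bxR0 [ 0.6213 -0.0746  0.0551] [np.float64(0.2), np.float64(0.2)]
bxR1 [ 0.5877 -0.0774  0.0544] [np.float64(0.0), np.float64(0.0)]
bxL1 [0.5867 0.0072 0.0514] [np.float64(0.1), np.float64(0.1)]
at nominal z:
red [[0.4312, 0.3849], [0.4316, 0.3849]]
blue [[0.4415, 0.2964], [0.4399, 0.2956]]
yel [[0.4341, 0.0911], [0.4324, 0.0912], [0.4331, 0.0907]]
cr [[0.5204, -0.3369], [0.5211, -0.3362]]
cy [[0.5152, -0.2736], [0.5156, -0.2731]]
cb [[0.5256, -0.4008], [0.5257, -0.397]]
mL [[0.4763, 0.0519], [0.476, 0.05]]
mR [[0.4763, -0.0853], [0.4766, -0.0875]]
bxL0 [[0.6191, 0.0066], [0.6189, 0.0065]]
bxR0 [[0.621, -0.0747], [0.6213, -0.0742]]
bxR1 [[0.5877, -0.0775], [0.5876, -0.0767]]
bxL1 [[0.5864, 0.0059], [0.5864, 0.0083]]
```

```bash
cat > d.py <<'E'
from h import *
import sys
dp,dc=float(sys.argv[1]),float(sys.argv[2])
S=[load(f"w{i}.npz") for i in range(2)]
ex=np.array([.9967,.0807,0]);ey=np.array([-.0807,.9967,0]); cr=np.array([.5205,-.337,0])
po=cr+3*.064*ey+dp*ex; c=cr+2*.064*ey+dc*ex; print("pocket",po,"cradle",c)
Z=5;out=[]
for i,x0,y0 in((0,112,91),(1,273,91)):
    a=cv2.warpAffine(S[i]["img"],np.float32([[Z,0,-x0*Z],[0,Z,-y0*Z]]),(140*Z,126*Z),flags=cv2.INTER_CUBIC)[:,:,::-1].copy()
    def rect(o,hx,hy,z,col):
        q=[((np.array(proj(S[i],o+sx*hx*ex+sy*hy*ey+[0,0,z]))-(x0,y0)+.5)*Z).astype(int) for sx,sy in((1,1),(1,-1),(-1,-1),(-1,1))]
        cv2.polylines(a,[np.array(q)],True,col,1)
    rect(po,.045,.0205,.021,(0,255,0)); rect(po,.0495,.025,.037,(0,0,255))
    for sg in(1,-1): rect(c+sg*.037*ex,.0065,.018,.047,(255,0,255))
    rect(c,.057,.0295,.018,(255,128,0))
    out.append(cv2.resize(a,(400,360),interpolation=cv2.INTER_AREA))
cv2.imwrite("pics/"+sys.argv[3],cv2.resize(np.hstack(out),(800,360)))
E
python3 d.py 0 0 d1.png
```

```text
pocket [ 0.5050056 -0.1456336  0.       ] cradle [ 0.5101704 -0.2094224  0.       ]
```

View pics/d1.png

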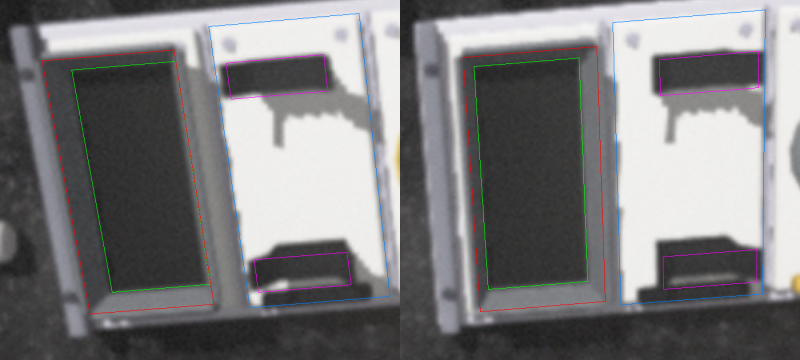

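```bash
cat >> h.py <<'E'
B={"red":(.4314,.3849),"blue":(.4408,.2959),"yellow":(.4333,.0911)}
C={"red":(.5206,-.3370),"blue":(.5257,-.4008),"yellow":(.5154,-.2734)}
ZG=.046
def log(*a): print(round(read_t(),2),*a,"open",round(float(read_opening()),3),"tcp",np.round(read_tool_pos(),4),"F",np.round(read_contact_force(),1),flush=True)
def pick(b,yaw,z,op=.5,f=40,zup=.2,v=.2):
    movel((*b,z+.06),down(yaw),max_speed=.3); set_gripper(op)
    movel((*b,z),max_speed=v); set_gripper(0,f); log("gripped")
    movel((*b,zup),max_speed=v); log("lifted")
def place(c,yaw,z,op,zup,above=.03,v=.15,fmax=6):
    movel((*c,z+above),down(yaw),max_speed=.2)
    movel((*c,z+.008),max_speed=v)
    h=movel((*c,z-.004),max_speed=.03,max_force=fmax); log("down",h)
    set_gripper(op); movel((*c,zup),max_speed=.2); log("released")
E
cat > red.py <<'E'
from h import *
S=[load(f"w{i}.npz") for i in range(4)];k=.7
print("paddle",tri([ray(S[2],300*k,262*k),ray(S[3],517*k,252*k)]),tri([ray(S[2],362*k,270*k),ray(S[3],577*k,260*k)]))
t=load("top0.npz"); print("fan front edge if z=.4",onz(t,560*k,240*k,.4))
Y=np.pi
goto((.43,.3,.3),down(Y)); log("j",np.round(read_joints(),2))
pick(B["red"],Y,ZG)
movel((.45,.1,.2),max_speed=.35); movel((.47,-.1,.2),max_speed=.35); movel((*C["red"],.2),max_speed=.35)
log("j",np.round(read_joints(),2))
place(C["red"],Y,ZG+.022,.5,.2)
E
python3 red.py
```

```text
paddle (array([0.44246059, 0.18167603, 0.01334709]), [np.float64(5.6), np.float64(5.6)]) (array([0.43468571, 0.13010251, 0.00992191]), [np.float64(5.5), np.float64(5.5)])
fan front edge if z=.4 [ 0.62349892 -0.2138461   0.4       ]
6.98 j [ 0.32  0.17 -1.12  1.62  0.15  1.45  0.76] open 1.001 tcp [0.4301 0.2999 0.3   ] F [-0.5  0.2 -0.1]
9.13 gripped open 0.188 tcp [0.4322 0.3857 0.0475] F [-0.7 -0.5  7.1]
10.05 lifted open 0.187 tcp [0.4311 0.3843 0.1988] F [ 0.4 -1.1 -0.6]
12.63 j [ 1.    0.36 -0.64  1.56  0.22  1.3   1.91] open 0.189 tcp [ 0.5213 -0.3354  0.1998] F [0.  0.2 1. ]
13.93 down True open 0.19 tcp [ 0.521  -0.3374  0.0685] F [-0.4  0.2 -0.3]
15.11 released open 0.504 tcp [ 0.5199 -0.3368  0.1987] F [-0.4  0.3 -0.8]
```

```bash
cat > e.py <<'E'
from h import *
import sys
n=sys.argv[1]; s=wshot(n); cv2.imwrite(f"pics/{n}.png",cv2.resize(s["img"][:,:,::-1],(800,600),interpolation=cv2.INTER_CUBIC)); log()
E
python3 e.py e1
```

```text
15.16 open 0.504 tcp [ 0.5198 -0.3367  0.1982] F [0.3 0.2 0.3]
```

View pics/e1.png

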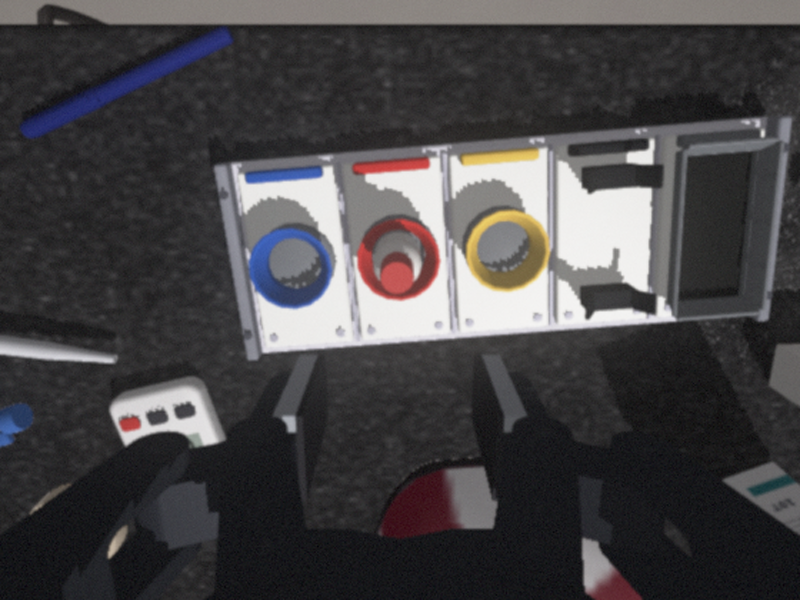

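```bash
cat > by.py <<'E'
from h import *
s=load("e1.npz"); print("red cap at z.084",np.round(onz(s,397*.7,273*.7,.084),4))
Y=np.pi; ZG=.048
for n,y in(("blue",Y),("yellow",Y+.5)):
    movel((.47,-.1,.2),max_speed=.35)
    if n=="blue": movel((.45,.1,.2),max_speed=.35)
    movel((*B[n],.15),down(y),max_speed=.35)
    pick(B[n],y,ZG)
    if abs(read_opening()-.19)>.04: log("BAD GRASP"); break
    if n=="blue": movel((.45,.1,.2),max_speed=.35)
    movel((.47,-.1,.2),down(Y),max_speed=.35); movel((*C[n],.2),max_speed=.35)
    place(C[n],Y,ZG+.022,.5,.2)
s=wshot("f1"); cv2.imwrite("pics/f1.png",cv2.resize(s["img"][:,:,::-1],(800,600),interpolation=cv2.INTER_CUBIC)); log()
E
python3 by.py
```

```text
red cap at z.084 [ 0.5171 -0.3371  0.084 ]
18.8 gripped open 0.191 tcp [0.4417 0.2966 0.0496] F [-1.  -0.2  6.9]
19.71 lifted open 0.188 tcp [0.4404 0.2953 0.199 ] F [-0.6  0.3  0.9]
23.48 down True open 0.186 tcp [ 0.526  -0.4011  0.0705] F [ 0.5  0.9 -0.1]
24.66 released open 0.498 tcp [ 0.5251 -0.4006  0.1987] F [-0.3 -0.1 -0.1]
27.72 gripped open 0.188 tcp [0.4346 0.0914 0.0495] F [-1.4 -0.4  7.1]
28.62 lifted open 0.187 tcp [0.4327 0.0909 0.1991] F [-0.2 -0.2 -0.4]
31.27 down True open 0.191 tcp [ 0.5158 -0.2736  0.0705] F [-0.3  0.1  0.1]
32.45 released open 0.499 tcp [ 0.5148 -0.2733  0.1988] F [0.  0.1 0. ]
32.5 open 0.497 tcp [ 0.5145 -0.2732  0.1984] F [ 0.2 -0.9  0. ]
```

View pics/f1.png

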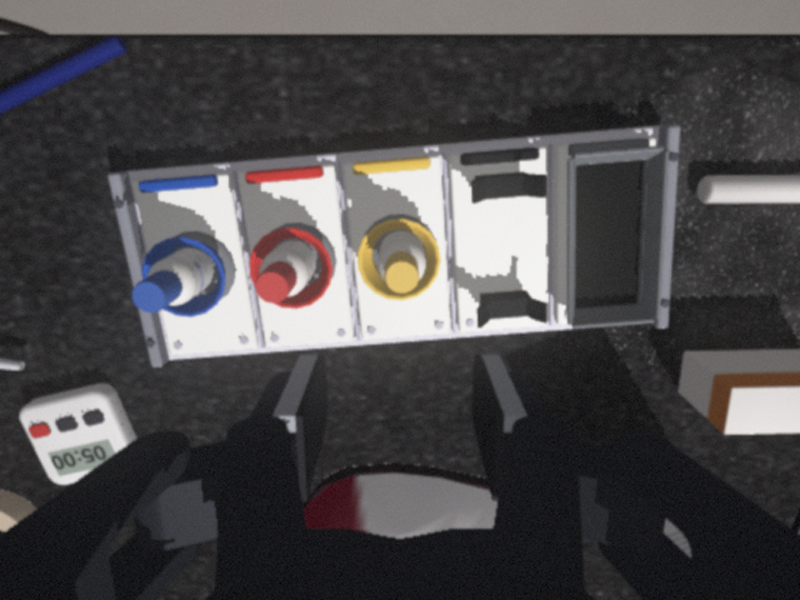

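```bash
cat > g.py <<'E'
from h import *
k=.7;L={i:load(f"{i}.npz") for i in("w1","w2","w3","e1","f1","top0","scene0")}
def T(n,**d): print(n,[np.round(q,4) for q in tri([ray(L[i],u*k,v*k) for i,(u,v) in d.items()])])
T("screen corner",w2=(172,160),w3=(478,127))
T("screen corner top/w3",w3=(478,127),top0=(367,301))
T("analyser front groove",w2=(240,112),w3=(558,77))
T("red cap",e1=(397,273),f1=(276,288))
for z in(.05,.1,.15): print(z,"anal right",np.round(onz(L["w1"],212*k,100*k,z),3),np.round(onz(L["w1"],218*k,30*k,z),3), "w2",np.round(onz(L["w2"],497*k,10*k,z),3),np.round(onz(L["w2"],480*k,80*k,z),3))
T("greenbox top nearcorner top/scene",top0=(504,238),scene0=(401,222))
T("greenbox top nearcorner2",top0=(471,250),scene0=(382,220))
E
python3 g.py
```

```text
screen corner [array([0.5357, 0.2334, 0.1216]), array([0.6, 0.6])]
screen corner top/w3 [array([0.5374, 0.2327, 0.1334]), array([3.4, 3.4])]
analyser front groove [array([0.5625, 0.1899, 0.1248]), array([0.6, 0.6])]
red cap [array([ 0.5204, -0.337 ,  0.0771]), array([1.5, 1.5])]
0.05 anal right [0.593 0.031 0.05 ] [0.637 0.022 0.05 ] w2 [0.631 0.033 0.05 ] [0.587 0.042 0.05 ]
0.1 anal right [0.59  0.014 0.1  ] [0.629 0.007 0.1  ] w2 [0.621 0.041 0.1  ] [0.582 0.05  0.1  ]
0.15 anal right [ 0.587 -0.002  0.15 ] [ 0.62  -0.009  0.15 ] w2 [0.611 0.05  0.15 ] [0.578 0.057 0.15 ]
greenbox top nearcorner top/scene [array([ 0.7094, -0.1233,  0.152 ]), array([8.6, 8.6])]
greenbox top nearcorner2 [array([ 0.6812, -0.0242,  0.1854]), array([24., 24.])]
```

```bash
cat > box.py <<'E'
from h import *
d=np.radians; yb=d(91.2); yp=d(184.63)
b=(.6036+.0002,-.0430); c=(.5133,-.1449); z=.030
movel((.5,-.15,.22),max_speed=.3); movel((.57,-.08,.22),down(yb),max_speed=.25)
set_gripper(.65); movel((*b,.2),max_speed=.25); log("j",np.round(read_joints(),2))
movel((*b,.06),max_speed=.2); h=movel((*b,z),max_speed=.1,max_force=10); log("at box",h)
if h: movel((*b,.2)); raise SystemExit
set_gripper(0,60); log("gripped"); movel((*b,.16),max_speed=.15); log("lifted")
movel((.55,-.1,.16),max_speed=.2); movel((*c,.16),down(yp),max_speed=.2); log("above")
s=wshot("k1"); cv2.imwrite("pics/k1.png",cv2.resize(s["img"][:,:,::-1],(800,600),interpolation=cv2.INTER_CUBIC))
E
python3 box.py
```

```text
35.42 j [ 0.53  0.33 -0.66  1.59  0.21  1.29 -0.14] open 0.646 tcp [ 0.6039 -0.0418  0.1994] F [-0.1 -0.6 -0. ]
36.72 at box False open 0.65 tcp [ 0.6036 -0.0429  0.0299] F [ 1.2 -0.1  0.4]
37.04 gripped open 0.375 tcp [ 0.6045 -0.0429  0.0309] F [-0.4 -0.7  4.6]
38.06 lifted open 0.374 tcp [ 0.6031 -0.0431  0.1588] F [-0.3 -0.2 -1.9]
40.38 above open 0.375 tcp [ 0.5135 -0.1446  0.16  ] F [-0.  -0.  -1.9]
```

```bash
ls pics/k1.png
```

```text
pics/k1.png
```

View pics/k1.png

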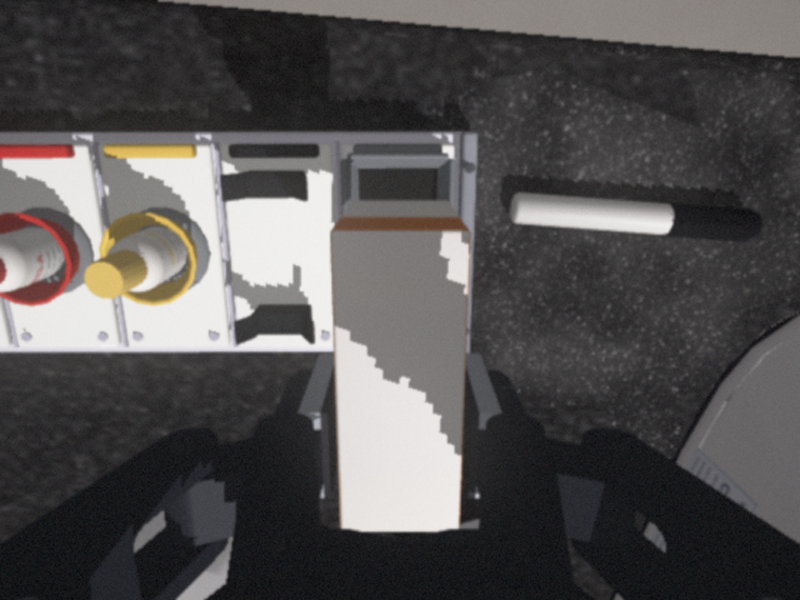

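```bash
cat > bp.py <<'E'
from h import *
s=load("k1.npz"); print("carton front top edge",np.round(onz(s,400*.7,229*.7,.186),4),"want .4641 -.149")
yp=np.radians(184.63); c=(.5133,-.1449)
place(c,yp,.051,.62,.2,above=.03,fmax=8)
s=wshot("k2"); cv2.imwrite("pics/k2.png",cv2.resize(s["img"][:,:,::-1],(800,600),interpolation=cv2.INTER_CUBIC))
E
python3 bp.py
```

```text
carton front top edge [ 0.4641 -0.1476  0.186 ] want .4641 -.149
41.62 down True open 0.376 tcp [ 0.5142 -0.1449  0.0517] F [-1.1  1.4  7.6]
42.85 released open 0.62 tcp [ 0.5126 -0.1449  0.1988] F [-0.   0.2  0.2]
```

```bash
true
```

```text
(no output)
```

View pics/k2.png

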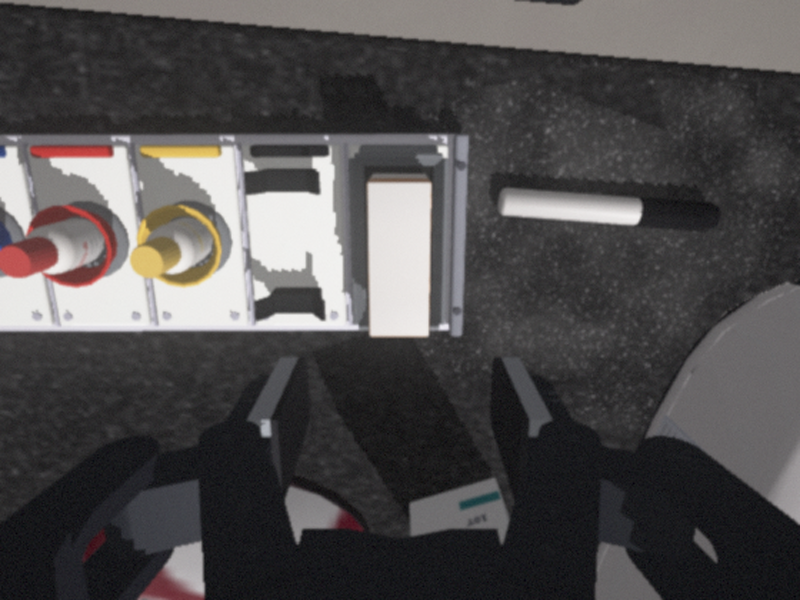

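```bash
cat > mk.py <<'E'
from h import *
s=load("k2.npz"); a,e=onz(s,500*.7,203*.7,.0095),onz(s,718*.7,215*.7,.0095); print("marker ends",np.round(a,4),np.round(e,4),"vs .4765 -.086 / .476 .051")
d=np.radians; yb=d(90); yp=d(184.63)
m=(.4767,-.0172); c=(.5102,-.2095); z=.003
movel((.48,-.06,.2),max_speed=.3); movel((*m,.15),down(yb),max_speed=.25); set_gripper(.5); log("j",np.round(read_joints(),2))
movel((*m,.03),max_speed=.2); h=movel((*m,z),max_speed=.06,max_force=10); log("at marker",h)
set_gripper(0,30); log("gripped"); movel((*m,.16),max_speed=.15); log("lifted")
if read_opening()<.12: raise SystemExit("missed")
movel((.49,-.1,.16),max_speed=.25); movel((*c,.16),down(yp),max_speed=.25); log("above")
s=wshot("m1"); cv2.imwrite("pics/m1.png",cv2.resize(s["img"][:,:,::-1],(800,600),interpolation=cv2.INTER_CUBIC))
E
python3 mk.py
```

```text
marker ends [ 0.4787 -0.0835  0.0095] [0.475  0.0546 0.0095] vs .4765 -.086 / .476 .051
45.42 j [ 0.76  0.11 -0.85  1.94  0.09  1.13 -0.13] open 0.503 tcp [ 0.4767 -0.0173  0.1501] F [-0.4 -0.7  1.5]
46.77 at marker False open 0.498 tcp [ 0.4766 -0.017   0.0028] F [0.5 0.7 0.3]
47.1 gripped open 0.212 tcp [ 0.4771 -0.0172  0.0034] F [-0.4  0.8  3.5]
48.3 lifted open 0.21 tcp [ 0.4761 -0.0172  0.1591] F [-0.9 -0.5 -0.2]
50.58 above open 0.216 tcp [ 0.5103 -0.209   0.16  ] F [-0.5 -0.3  0.2]
```

```bash
true
```

```text
(no output)
```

View pics/m1.png

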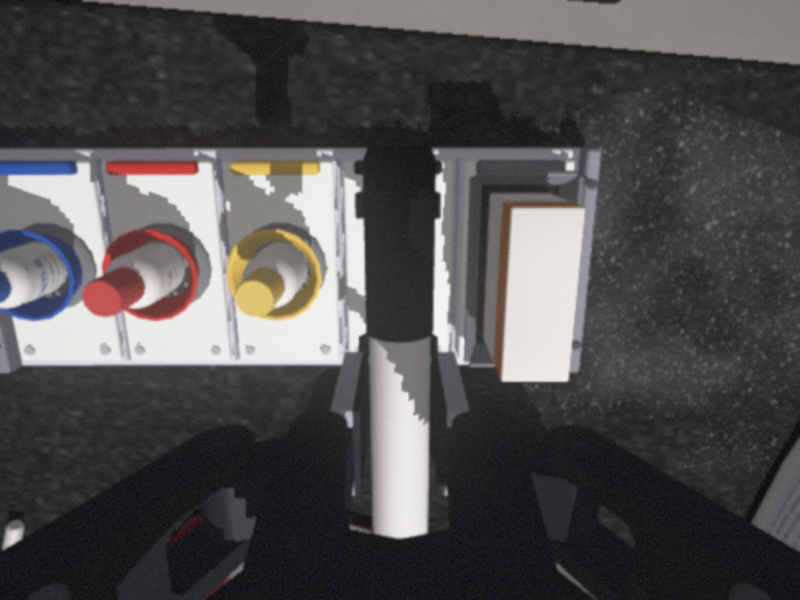

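```bash
cat > mp.py <<'E'
from h import *
yp=np.radians(184.63); c=(.5102,-.2095)
place(c,yp,.0372,.34,.2,above=.03,fmax=4)
movel((.45,-.25,.26),max_speed=.3)
s=wshot("n1"); log(); cv2.imwrite("pics/n1.png",cv2.resize(s["img"][:,:,::-1],(800,600),interpolation=cv2.INTER_CUBIC))
goto((.50,-.26,.3),down(0)); s=wshot("n2"); cv2.imwrite("pics/n2.png",cv2.resize(s["img"][:,:,::-1],(800,600),interpolation=cv2.INTER_CUBIC)); log()
E
python3 mp.py
```

```text
51.9 down True open 0.208 tcp [ 0.5107 -0.2098  0.0368] F [ 0.1 -0.2  1.1]
53.13 released open 0.342 tcp [ 0.5095 -0.2094  0.1988] F [-0.8 -0.9 -0.5]
53.65 open 0.342 tcp [ 0.4497 -0.2496  0.2588] F [ 1.1 -0.4 -0.3]
56.19 open 0.341 tcp [ 0.4999 -0.2601  0.2998] F [-0.6 -0.9 -0.9]
```

```bash
true
```

```text
(no output)
```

View pics/n1.png

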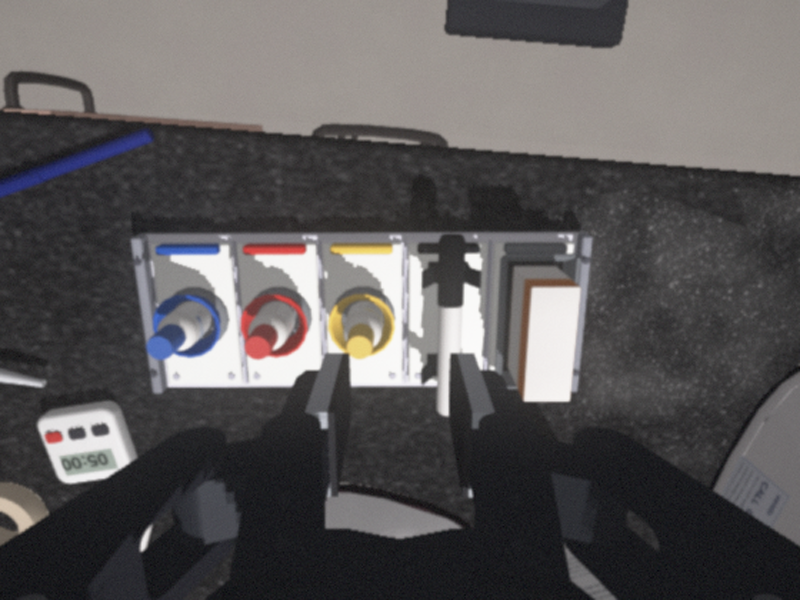

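View pics/n2.png

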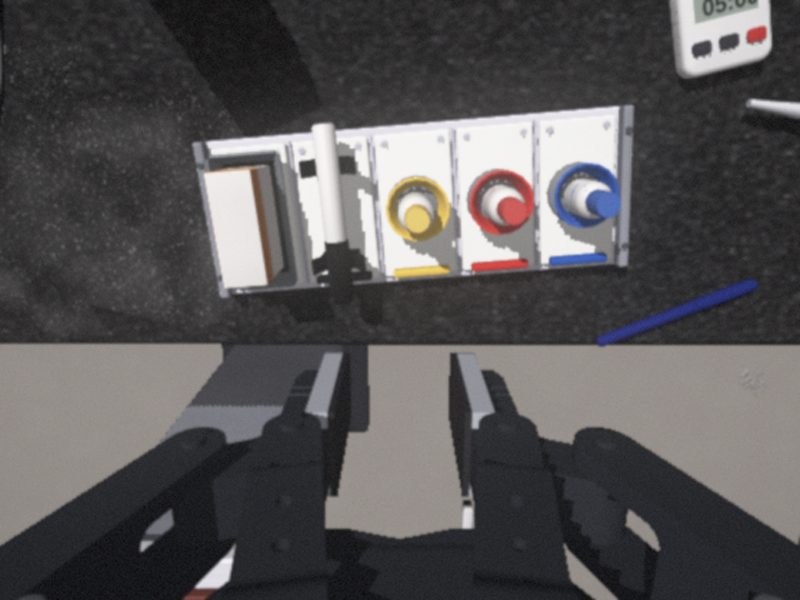

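```bash
python3 - <<'E'
from h import *
a,b=load("n1.npz"),load("n2.npz");k=.7
for n,p,q in(("yellow .084",(359,347),(417,221)),("red",(258,344),(514,210)),("blue",(160,345),(606,205)),("carton front+y .077",(578,285),(222,287)),("carton front-y",(526,287),(268,287)),("carton back+y",(570,401),(207,170)),("carton back-y",(524,401),(253,168)),("marker end mid .0435",(443,412),(323,127)),("marker white/black .053",(452,306),(334,244))):
    print(n,[np.round(x,4) for x in tri([ray(a,p[0]*k,p[1]*k),ray(b,q[0]*k,q[1]*k)])])
E
```

```text
yellow .084 [array([ 0.5134, -0.2712,  0.0852]), array([0.4, 0.4])]
red [array([ 0.5199, -0.3385,  0.0774]), array([0.4, 0.4])]
blue [array([ 0.5239, -0.4007,  0.0815]), array([0.1, 0.1])]
carton front+y .077 [array([ 0.4635, -0.132 ,  0.0748]), array([1., 1.])]
carton front-y [array([ 0.4656, -0.1672,  0.082 ]), array([1., 1.])]
carton back+y [array([ 0.5463, -0.126 ,  0.0741]), array([2., 2.])]
carton back-y [array([ 0.5478, -0.1582,  0.0761]), array([1.9, 1.9])]
marker end mid .0435 [array([ 0.5749, -0.2062,  0.0507]), array([1., 1.])]
marker white/black .053 [array([ 0.4909, -0.2102,  0.0536]), array([0.4, 0.4])]
```

```bash
python3 -c "
from h import *
hand_in(); print(read_t())"
```

```text
the job is handed in; nothing more can be done
the job is handed in; nothing more can be done
```

The job is done and handed in at about 56 s of the 118 s allowed. I stood the red, blue and yellow bottles in the cups of their cap colours, then the carton in its pocket, then laid the marker across both saddles. I left the look-alikes alone. Each item was lowered to a light contact stop before release, and each stopped within about 1 mm of its expected height.

The last two wrist views, triangulated, gave:

| Item | Height measured (mm) | Height expected (mm) |
|---|---|---|
| Yellow cap top | 85 | 84 |
| Blue cap top | 81.5 | 84 |
| Red cap top | 77 | 84 |
| Carton top corners | 74–82 | 77 |
| Marker top, mid-length | 54 | 53 |

- **Positions:** the cap tops are within about 3 mm of their cups' centres. The carton lies inside its pocket, and the marker spans both saddles.
- **Red cap disagreement:** red measured 77 mm in an earlier pair of views as well. I put this down to picking its cap centre by eye, because its lowering stop was right and it stands upright in the pictures.
- **Marker end:** its white end read 51 mm against 43.5 mm for the mid-height. I could not tell whether I had picked the top edge or the middle there.

The largest force I read was under 8 N. No check failed outright.

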